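Find the rocking pot lid and press it home

ROBOT

A 7-joint arm with a two-finger parallel gripper is mounted at the origin on the work surface. World frame = base frame: x ahead of the robot, y to its left, z up, the work surface at z = 0. Lengths are in m, angles in rad, forces in N, time in s.
With the tool pointing down it reaches from about 0.425 to 0.925 m from the base axis. Payload 6.8 kg.
Tool frame: the origin (TCP) lies at the very end of the fingers, on their centre line; the grasp point (between the pads) lies bot.grip_point_offset behind it (bot.grip_point_offset is the distance from the TCP to the grasp point, in m); z points along the fingers, y is the line along which they close (so a half turn about z gives the same grasp; the last joint's range is limited). The gripper opens to 85 mm and grips with 20 to 120 N. Pads are 22 mm wide; open, the fingers measure 114 mm over their backs; the gripper's body (76 mm by 85 mm) begins 54 mm behind the grasp point. The pads swing forward as they close: fully open they stand 13 mm farther back than shut.
Start: joints at [-1.226, 0.477, 0.022, 1.555, -0.011, 1.109, -0.083], TCP at [0.295, 0.607, 0.231] pointing down, gripper open.
Joint ranges: [-2.96, 2.96], [-0.34, 2.1], [-1.41, 1.46], [0.24, 2.44], [-1.37, 4.51], [0.17, 1.92], [-2.96, 2.96]. Speed limits (rad/s): [2.39, 2.39, 3.14, 3.14, 3.14, 3.14, 3.14].

INTERFACE

Orientations are given as a unit quaternion [w, x, y, z].
In Python, from station import bot, imaging gives the robot as it stands. The module is installed in compiled form; this text tells all that it offers.
- The arm moves only by the tool carry_out, never from a script. Its argument "targets" is one flat list of numbers, 5 for each row, row after row: the closure in counts, from 0 (fully open) to 255 (shut), then the shift along the world's x, y, z in mm, then the turn about the world's z in degrees. A call has 1 to 20 rows; each row shifts and turns the commanded pose from where the row before left it; what a row does not reach is not made up. A row lasts 1/10 s, in which the tool goes at most 50 mm and 8.59 degrees, less where a joint would pass 70% of its speed; a pose out of reach is approached as far as the arm can. A call is refused whole if a number of a shift passes 50 or a number of a turn 8.59, either way. A call with a gripper value outside its range is refused whole. The fingers move at their own pace and stop on an object; "newtons" is the grip in N (left out, the last holds). Time passes only in rows, so rows that do not move let the fingers close. It gives the time, the measured TCP pose, the force, the opening and the grip force at its end, in the units of the state.
- bot.get_obs(): the state, without advancing time (a new reading comes with each control period).
- imaging.read_camera(name): name is "scene" or "top" or "wrist"; returns a dict with "frame" (480x640x3 uint8, red, green, blue), "fov_y" (degrees; the focal length in pixels is half the picture's height over the tangent of half this angle, whatever the lens; pixels are square), "cx", "cy" (the principal point, pixels), "pose" (4x4, takes a point from camera to world coordinates); the wrist camera has in their place "tool_from_camera" (4x4, takes a point from camera to tool coordinates, whose origin is the TCP and whose axes are the flange's). Camera axes: x right, y up, looking along -z (the intrinsics and any distortion apply to the point x, -y, -z); pixel columns grow to the right and rows downward; lengths in m; the calibration is good to about 2 mm. A picture is of the moment at which its call begins: read the wrist's pose just before it. There is no depth.
- bot.hand_in(): hands the job in; it is judged then, once.
The state is a dict: "t": time; "q": joint angles; "joint_vel": joint speeds; "joint_torque": joint torques, N m; "eef_pos": TCP position; "tool_rot": TCP orientation; "contact_force": force on the tool from outside, world axes, zero at the start; "torque": the same for the moment, N m; "gripper_width": opening from 0.0 (shut) to 1.0 (fully open); "grasp_force": force on a finger pad.
Only numpy, scipy, OpenCV 4.12 (cv2) and the standard library are available. Lean on these libraries where they do the work, as an engineer would, in place of code of your own. Each camera call takes 0.05 s, during which the arm holds its last target. There are 200 camera calls.

TASK

Four blue lids lie on the pots of the cold tray; one of them has not gone down and rocks. Press gently on the edges of the lids with the fingertips, one after another, until you find the one that rocks, then press firmly on its middle until it is fully down and level, and finish with the fingers still pressing on it. Do not pick up or shift any lid, and leave the bottle, jar and cup where they stand.

Things in the scene. Friction and masses are not known exactly. Their poses are not given: they have to be found in the camera images.
- tray: grey cold tray with a steel top, fixed, 290 x 290 mm, 60 mm high, holding four fixed white pots (96 mm across, hidden under their lids) centred at x, y = +-65 mm. Origin: centre of its underside, on the table; x away from the robot and y to the left at yaw 0. One pot (any place) stands 5 mm deeper than the rest: its lid rests on a stiff stem, level and as high as the other lids, so looks tell nothing
- lid_1_top (a point): centre of the top face of the near left lid (as seen by the robot at tray yaw 0): a loose, flat, round blue plastic lid 108 mm across, its top 95 mm above the table at the start, about 0.12 kg, with a thin white ring 36 mm across marking its middle. z is the lid's normal, up when it lies level.
- lid_1: the same near left lid as a body; origin 15 mm below the centre of its top face, same axes. Three lids rest firmly on their pot's rim. Under one, at any of the four places, a stiff centre stem 16 mm square holds it 5 mm above its rim
- lid_2_top (a point): centre of the top face of the near right lid (as seen by the robot at tray yaw 0): a loose, flat, round blue plastic lid 108 mm across, its top 95 mm above the table at the start, about 0.12 kg, with a thin white ring 36 mm across marking its middle. z is the lid's normal, up when it lies level.
- lid_2: the same near right lid as a body; origin 15 mm below the centre of its top face, same axes. Pressed near its edge with a newton or two, the rocking lid tips by about 0.13 rad: the edge sinks 4 to 5 mm until it meets the rim; let go, it rocks back level
- lid_3_top (a point): centre of the top face of the far left lid (as seen by the robot at tray yaw 0): a loose, flat, round blue plastic lid 108 mm across, its top 95 mm above the table at the start, about 0.12 kg, with a thin white ring 36 mm across marking its middle. z is the lid's normal, up when it lies level.
- lid_3: the same far left lid as a body; origin 15 mm below the centre of its top face, same axes. Pressed in the middle with more than about 12 N, the stem under the rocking lid slides down and stays; the lid sinks 5 mm onto its rim, ending 5 mm lower than the others
- lid_4_top (a point): centre of the top face of the far right lid (as seen by the robot at tray yaw 0): a loose, flat, round blue plastic lid 108 mm across, its top 95 mm above the table at the start, about 0.12 kg, with a thin white ring 36 mm across marking its middle. z is the lid's normal, up when it lies level.
- lid_4: the same far right lid as a body; origin 15 mm below the centre of its top face, same axes. The firm lids give less than 1 mm when pressed; more than 45 N would damage any lid
- water_mid (a point): small clear water bottle with white cap, 56 mm across, 150 mm high, standing loose on the table to the left of the tray; point half-way up its axis. To be left alone
- jar_mid (a point): amber glass jar with red cap, 60 mm across, 85 mm high, standing loose to the right of the tray; point half-way up its axis. To be left alone
- cup_mid (a point): glass cup, 70 mm across, 80 mm high, standing loose to the right of the tray, beyond the jar; point half-way up its axis. To be left alone
Not all that is in view belongs to the job. Leave any orange look-alike of the lid_1 alone.

How it is judged:
On the way, in this order (a step that is already met when the one before it is completed fails the run):
1. one lid is tipped by a press of the fingers near its edge (tilt over 0.05 rad) (((angle between lid_1_top's own z axis and vertical above 0.05 rad and contact force between the fingers and lid_1 above 0.1 N) or (angle between lid_2_top's own z axis and vertical above 0.05 rad and contact force between the fingers and lid_2 above 0.1 N) or (angle between lid_3_top's own z axis and vertical above 0.05 rad and contact force between the fingers and lid_3 above 0.1 N) or (angle between lid_4_top's own z axis and vertical above 0.05 rad and contact force between the fingers and lid_4 above 0.1 N))), for 0.05 s.
2. that lid is down on its rim (at least 3.5 mm lower than at the start) and level (((z of lid_1_top in the frame of tray below 0.0915 m and angle between each of lid_1_top, lid_2_top, lid_3_top, lid_4_top's own z axis and vertical below 0.03 rad and z of each of lid_2_top, lid_3_top, lid_4_top in the frame of tray above 0.093 m) or (z of lid_2_top in the frame of tray below 0.0915 m and angle between each of lid_2_top, lid_1_top, lid_3_top, lid_4_top's own z axis and vertical below 0.03 rad and z of each of lid_1_top, lid_3_top, lid_4_top in the frame of tray above 0.093 m) or (z of lid_3_top in the frame of tray below 0.0915 m and angle between each of lid_3_top, lid_1_top, lid_2_top, lid_4_top's own z axis and vertical below 0.03 rad and z of each of lid_1_top, lid_2_top, lid_4_top in the frame of tray above 0.093 m) or (z of lid_4_top in the frame of tray below 0.0915 m and angle between each of lid_4_top, lid_1_top, lid_2_top, lid_3_top's own z axis and vertical below 0.03 rad and z of each of lid_1_top, lid_2_top, lid_3_top in the frame of tray above 0.093 m))), for 0.2 s.
At the end, for the whole second after the job is handed in: The lid that rocked is at least 3.5 mm lower than at the start, level within 0.03 rad and still, with the fingers pressing on it with more than 1 N; the other three lie level at their height (within 2 mm) and are not touched by the robot; bottle, jar and cup within 30 mm of where they stood (((z of lid_1_top in the frame of tray below 0.0915 m and angle between each of lid_1_top, lid_2_top, lid_3_top, lid_4_top's own z axis and vertical below 0.03 rad and z of each of lid_2_top, lid_3_top, lid_4_top in the frame of tray above 0.093 m and contact force between the fingers and lid_1 above 1 N and linear speed of lid_1 below 0.01 m/s and contact force between the arm and lid_2 below 0.3 N and contact force between the arm and lid_3 below 0.3 N and contact force between the arm and lid_4 below 0.3 N and distance of each of water_mid, jar_mid, cup_mid from where it was at the start of the episode below 0.03 m) or (z of lid_2_top in the frame of tray below 0.0915 m and angle between each of lid_2_top, lid_1_top, lid_3_top, lid_4_top's own z axis and vertical below 0.03 rad and z of each of lid_1_top, lid_3_top, lid_4_top in the frame of tray above 0.093 m and contact force between the fingers and lid_2 above 1 N and linear speed of lid_2 below 0.01 m/s and contact force between the arm and lid_1 below 0.3 N and contact force between the arm and lid_3 below 0.3 N and contact force between the arm and lid_4 below 0.3 N and distance of each of water_mid, jar_mid, cup_mid from where it was at the start of the episode below 0.03 m) or (z of lid_3_top in the frame of tray below 0.0915 m and angle between each of lid_3_top, lid_1_top, lid_2_top, lid_4_top's own z axis and vertical below 0.03 rad and z of each of lid_1_top, lid_2_top, lid_4_top in the frame of tray above 0.093 m and contact force between the fingers and lid_3 above 1 N and linear speed of lid_3 below 0.01 m/s and contact force between the arm and lid_1 below 0.3 N and contact force between the arm and lid_2 below 0.3 N and contact force between the arm and lid_4 below 0.3 N and distance of each of water_mid, jar_mid, cup_mid from where it was at the start of the episode below 0.03 m) or (z of lid_4_top in the frame of tray below 0.0915 m and angle between each of lid_4_top, lid_1_top, lid_2_top, lid_3_top's own z axis and vertical below 0.03 rad and z of each of lid_1_top, lid_2_top, lid_3_top in the frame of tray above 0.093 m and contact force between the fingers and lid_4 above 1 N and linear speed of lid_4 below 0.01 m/s and contact force between the arm and lid_1 below 0.3 N and contact force between the arm and lid_2 below 0.3 N and contact force between the arm and lid_3 below 0.3 N and distance of each of water_mid, jar_mid, cup_mid from where it was at the start of the episode below 0.03 m))); the arm keeps its last pose, push and grip.
It fails at once if a lid is lifted or shifted by more than 12 mm (distance of any of lid_1_top, lid_2_top, lid_3_top, lid_4_top from where it was at the start of the episode above 0.012 m).
It fails at once if a lid is pressed with more than 45 N (contact force between the arm and lid_1 above 45 N or contact force between the arm and lid_2 above 45 N or contact force between the arm and lid_3 above 45 N or contact force between the arm and lid_4 above 45 N).
It fails at once if the bottle, jar or cup is moved by more than 30 mm or tipped over (distance of any of water_mid, jar_mid, cup_mid from where it was at the start of the episode above 0.03 m or angle between any of water_mid, jar_mid, cup_mid's own z axis and vertical above 0.5 rad).
It also fails if it takes over 58 s, if anything falls off the work surface, if the arm or the gripper's body presses on something with over 40 N, if the wrist force passes 120 N, or if a joint passes its speed limit or range.

## Working session

There is one attempt and no reset: what is moved stays moved. The work goes in short steps, Python scripts to look and compute and a tool call to move; the robot and the scene stay as the last step left them, time stands still between calls to the robot, and variables do not carry over. Pictures are saved under pics/ and viewed, at most 10 in all, crops included, and the job is handed in when it is done.

Besides the shell and the picture viewer there is one more tool, called after "Request:" as name(argument=value, ...), one argument or row to a line, values as JSON. carry_out: Moves the arm, as the interface text tells. Its arguments: {"type":"object","properties":{"targets":{"type":"array","items":{"type":"number"}},"newtons":{"type":"number"}},"required":["targets"]}

```bash
mkdir -p pics; python3 - <<'E'
from station import bot, imaging
import cv2,numpy as np
o=bot.get_obs(); print({k:np.round(v,3) for k,v in o.items()}, bot.grip_point_offset)
for n in("scene","top"):
    d=imaging.read_camera(n); cv2.imwrite(f"pics/{n}.png",d["frame"][:,:,::-1])
    print(n,d.keys(),d["fov_y"],d["cx"],d["cy"]);print(np.round(d["pose"],4).tolist())
E
```

```text
{'t': np.float64(0.0), 'q': array([-1.226,  0.478,  0.022,  1.556, -0.012,  1.109, -0.083]), 'joint_vel': array([ 0.001,  0.001, -0.001,  0.   ,  0.001,  0.001,  0.002]), 'joint_torque': array([-1.0000e-03, -5.9644e+01,  1.6070e+00, -2.8121e+01,  1.2000e-02,
        9.0000e-03,  0.0000e+00]), 'eef_pos': array([0.295, 0.606, 0.23 ]), 'tool_rot': array([-0.   ,  0.224,  0.974, -0.001]), 'contact_force': array([-0.397,  0.106, -1.064]), 'torque': array([ 0.028,  0.04 , -0.022]), 'grasp_force': np.float64(0.0), 'gripper_width': np.float64(1.0)} 0.0187
scene dict_keys(['frame', 'fov_y', 'cx', 'cy', 'pose']) 53.66451366399486 319.6651041005477 244.52746738160698
[[0.7274, -0.3686, 0.5788, 1.0517], [0.6862, 0.3994, -0.608, -0.5244], [-0.007, 0.8394, 0.5435, 0.5897], [0.0, 0.0, 0.0, 1.0]]
top dict_keys(['frame', 'fov_y', 'cx', 'cy', 'pose']) 51.159890228672836 311.1334244262912 248.2009697871791
[[0.0266, 0.9958, -0.0876, 0.4416], [-0.9993, 0.024, -0.0301, 0.0148], [-0.0279, 0.0883, 0.9957, 1.1271], [0.0, 0.0, 0.0, 1.0]]
```

View pics/top.png

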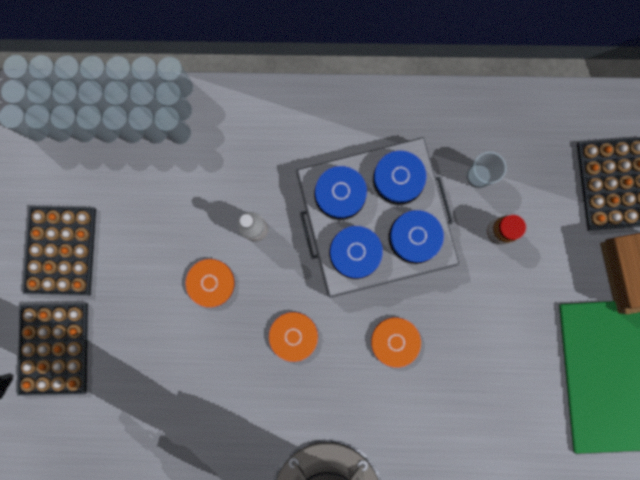

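View pics/scene.png

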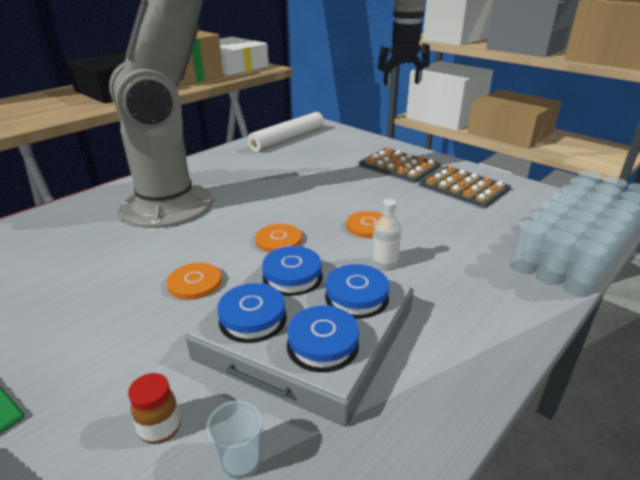

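The top view shows the blue lids' rings at far left (341,191), far right (401,175), near left (356,252) and near right (418,236). The bottle is at (247,221), the jar at (511,228) and the cup at (487,168). The orange discs at (209,283), (293,337) and (397,343) lie on the table, so they are look-alikes to leave alone. In the scene view the rings are near left (292,269), far left (358,282), near right (251,303) and far right (323,328).

```bash
cat > h.py <<'E'
import numpy as np
from station import imaging
def ray(d,uv):
    f=240/np.tan(np.radians(d["fov_y"]/2)); P=np.array(d["pose"])
    v=P[:3,:3]@np.array([(uv[0]-d["cx"])/f,-(uv[1]-d["cy"])/f,-1]); return P[:3,3],v/np.linalg.norm(v)
def tri(rs):
    A=sum(np.eye(3)-np.outer(v,v) for c,v in rs); b=sum((np.eye(3)-np.outer(v,v))@c for c,v in rs)
    p=np.linalg.solve(A,b); return p,[np.linalg.norm(np.cross(p-c,v)) for c,v in rs]
def atz(c,v,z): return c+v*(z-c[2])/v[2]
E
python3 - <<'E'
from h import *
import cv2
T=imaging.read_camera("top");S=imaging.read_camera("scene")
top={1:(356,252),2:(418,236),3:(341,191),4:(401,175)}
sc={1:(292,269),2:(251,303),3:(358,282),4:(323,328)}
for k in top:
    p,r=tri([ray(T,top[k]),ray(S,sc[k])]); print(k,np.round(p,4),np.round(r,4),np.round(atz(*ray(T,top[k]),.095),4),np.round(atz(*ray(S,sc[k]),.095),4))
for n,uv,z in(("bottle",(247,221),.15),("jar",(511,228),.085),("cup",(487,168),.08)): print(n,np.round(atz(*ray(T,uv),z),3))
E
```

```text
1 [ 0.5278 -0.0478  0.0794] [0.0003 0.0003] [ 0.5268 -0.0467  0.095 ] [ 0.5437 -0.0626  0.095 ]
2 [ 0.563  -0.1731  0.0956] [0.0003 0.0003] [ 0.5629 -0.1734  0.095 ] [ 0.5626 -0.1725  0.095 ]
3 [ 0.6538 -0.0128  0.0953] [0.0004 0.0004] [ 0.6536 -0.0131  0.095 ] [ 0.6538 -0.0123  0.095 ]
4 [ 0.6892 -0.1373  0.0969] [0.0004 0.0004] [ 0.69   -0.1372  0.095 ] [ 0.6875 -0.1361  0.095 ]
bottle [0.578 0.172 0.15 ]
jar [ 0.585 -0.367  0.085]
cup [ 0.712 -0.32   0.08 ]
```

Request:
carry_out(
  targets=[255,18,-45,0,0,255,18,-45,0,0,255,18,-45,0,0,255,18,-45,0,0,255,18,-45,0,0,255,18,-45,0,0,255,18,-45,0,0,255,18,-45,0,0,255,18,-45,0,0,255,18,-45,0,0,255,18,-45,0,0,255,18,-45,0,0,255,18,-45,0,0,255,18,-45,0,0,255,15,-43,0,0,255,0,0,0,0,255,0,0,0,0],
  newtons=40,
)

```text
t: 1.9
eef_pos: [0.5622, -0.0672, 0.231]
tool_rot: [-0.0, 0.226, 0.974, -0.0]
contact_force: [-0.0, 1.3, -0.2]
gripper_width: 0.001
grasp_force: 0.0
```

```bash
python3 - <<'E'
from h import *
from station import bot
import cv2
from scipy.spatial.transform import Rotation as R
o=bot.get_obs();d=imaging.read_camera("wrist");cv2.imwrite("pics/w1.png",d["frame"][:,:,::-1])
M=np.eye(4);M[:3,:3]=R.from_quat(np.roll(o["tool_rot"],-1)).as_matrix();M[:3,3]=o["eef_pos"]
P=M@np.array(d["tool_from_camera"]);np.save("w1.npy",P)
print(o["t"],np.round(o["eef_pos"],4),o["q"].round(2),o["contact_force"].round(2))
f=240/np.tan(np.radians(d["fov_y"]/2))
for n,p in {1:(.5268,-.0467),2:(.5629,-.1732),3:(.6537,-.013),4:(.689,-.137)}.items():
    c=np.linalg.inv(P)@[*p,.095,1]; print(n,(d["cx"]+f*c[0]/-c[2]).round(),(d["cy"]-f*c[1]/-c[2]).round())
E
```

```text
1.9 [ 0.5622 -0.0672  0.231 ] [-0.28  0.31  0.36  1.84 -0.13  1.02  1.24] [-0.04  1.31 -0.23]
1 331.0 167.0
2 202.0 284.0
3 443.0 297.0
4 319.0 392.0
```

View pics/w1.png

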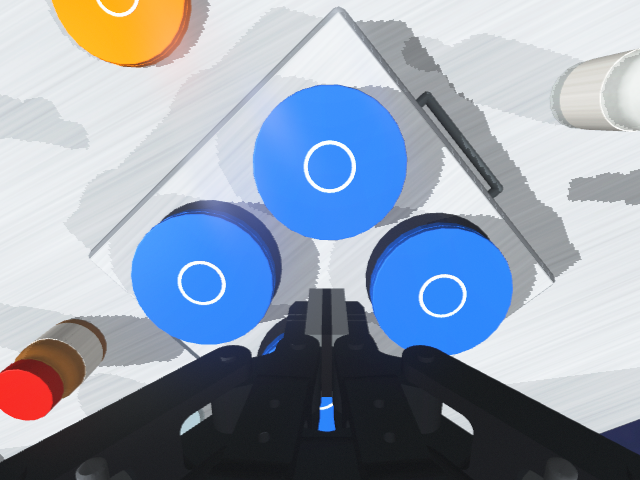

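The wrist view shows rings at (330,166), (201,283) and (442,296). Each is within 1 px of my projection at 95 mm height, so the positions hold. Next I lower over lid 1's inner edge.

Request:
carry_out(
  targets=[255,0,0,-40,0,255,0,0,-40,0,255,0,0,-35,0,255,0,0,-13,0,255,0,0,0,0,255,0,0,0,0],
)

```text
t: 2.55
eef_pos: [0.5632, -0.0654, 0.1046]
tool_rot: [0.001, 0.224, 0.975, 0.0]
contact_force: [0.1, 1.0, 0.5]
gripper_width: 0.002
grasp_force: 0.0
```

Request:
carry_out(
  targets=[255,0,0,-2,0,255,0,0,-2,0,255,0,0,-2,0,255,0,0,-1,0,255,0,0,-1,0,255,0,0,0,0,255,0,0,0,0],
)

```text
t: 3.25
eef_pos: [0.5623, -0.0661, 0.0953]
tool_rot: [-0.0, 0.225, 0.974, -0.0]
contact_force: [-0.4, -0.2, -0.2]
gripper_width: 0.002
grasp_force: 0.0
```

Request:
carry_out(
  targets=[255,0,0,-1,0,255,0,0,0,0,255,0,0,0,0],
)

```text
t: 3.55
eef_pos: [0.5625, -0.066, 0.0944]
tool_rot: [0.0, 0.225, 0.974, 0.0]
contact_force: [-0.2, -0.3, 0.8]
gripper_width: -0.002
grasp_force: 0.3
```

Request:
carry_out(
  targets=[255,0,0,-1,0,255,0,0,0,0,255,0,0,0,0],
)

```text
t: 3.85
eef_pos: [0.5623, -0.066, 0.0933]
tool_rot: [0.0, 0.224, 0.974, 0.0]
contact_force: [1.3, -0.7, 0.1]
gripper_width: 0.0
grasp_force: 0.4
```

Request:
carry_out(
  targets=[255,0,0,-1,0,255,0,0,0,0,255,0,0,0,0],
)

```text
t: 4.15
eef_pos: [0.5623, -0.066, 0.0923]
tool_rot: [-0.0, 0.224, 0.974, 0.0]
contact_force: [0.2, 0.2, 0.3]
gripper_width: 0.003
grasp_force: 0.4
```

Request:
carry_out(
  targets=[255,0,0,-1,0,255,0,0,0,0,255,0,0,0,0],
)

```text
t: 4.45
eef_pos: [0.5625, -0.066, 0.0917]
tool_rot: [0.0, 0.224, 0.974, 0.0]
contact_force: [-0.8, -0.5, 5.4]
gripper_width: 0.001
grasp_force: 2.5
```

Force rises only at 91.7 mm, so lid 1 has either tipped or the fingertip contact sits lower than I assumed. I'll look.

```bash
python3 - <<'E'
from h import *
import cv2
a=imaging.read_camera("wrist")["frame"];b=imaging.read_camera("scene")["frame"][220:380,170:420]
cv2.imwrite("pics/w2.png",np.hstack([cv2.resize(a,(400,300)),cv2.resize(b,(400,300),interpolation=cv2.INTER_CUBIC)])[:,:,::-1])
E
```

```text
(no output)
```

View pics/w2.png

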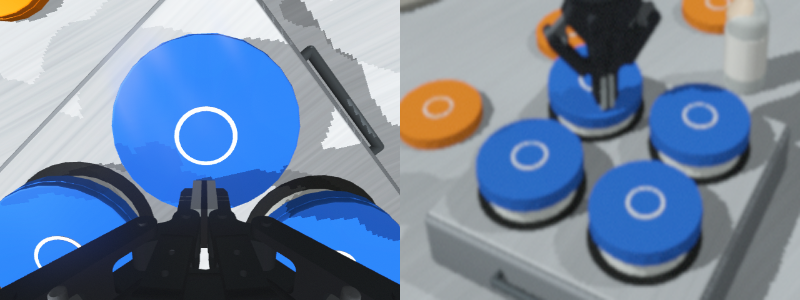

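```bash
python3 - <<'E'
from h import *
from station import bot
import cv2
from scipy.spatial.transform import Rotation as R
o=bot.get_obs();d=imaging.read_camera("wrist");f=240/np.tan(np.radians(d["fov_y"]/2))
M=np.eye(4);M[:3,:3]=R.from_quat(np.roll(o["tool_rot"],-1)).as_matrix();M[:3,3]=o["eef_pos"]
W=np.linalg.inv(M@np.array(d["tool_from_camera"]))
h=cv2.cvtColor(d["frame"],cv2.COLOR_RGB2HSV);m=cv2.inRange(h,(95,120,60),(125,255,255))
print("blue: top row",[int(np.where(m[:,c])[0][0]) for c in(250,330,410)],"row150 cols",np.where(m[150])[0][[0,-1]])
c0=np.array([.5268,-.0467,.095]); u=np.array([.0356,-.0193,0]);u/=np.linalg.norm(u)
for t in(0,.05,.1,.13):
    r=R.from_rotvec(np.cross([0,0,1],u)*t).as_matrix(); a=np.radians(np.arange(0,360,.5))
    C=(c0+[0,0,-.0] + (r@np.array([.054*np.cos(a),.054*np.sin(a),0*a])).T)
    p=(W[:3,:3]@C.T).T+W[:3,3]; U=d["cx"]+f*p[:,0]/-p[:,2];V=d["cy"]-f*p[:,1]/-p[:,2]
    top=[V[np.abs(U-c)<4].min().round() for c in(250,330,410)]; q=np.abs(V-150)<6
    print(t,top,U[q].min().round(),U[q].max().round())
E
```

```text
blue: top row [76, 54, 77] row150 cols [188 471]
0 [np.float64(72.0), np.float64(50.0), np.float64(68.0)] 188.0 477.0
0.05 [np.float64(71.0), np.float64(48.0), np.float64(67.0)] 188.0 478.0
0.1 [np.float64(70.0), np.float64(48.0), np.float64(66.0)] 187.0 479.0
0.13 [np.float64(69.0), np.float64(47.0), np.float64(65.0)] 186.0 480.0
```

The image favours level, but not decisively. Probing the next lid the same way gives a direct comparison of contact heights.

Request:
carry_out(
  targets=[255,0,0,12,0,255,36,10,0,0,255,36,10,0,0,255,0,0,0,0,255,0,0,-6,0,255,0,0,-3,0,255,0,0,0,0,255,0,0,-1,0,255,0,0,0,0,255,0,0,0,0],
)

```text
t: 5.6
eef_pos: [0.6335, -0.0463, 0.095]
tool_rot: [-0.0, 0.225, 0.974, 0.001]
contact_force: [-2.9, 2.3, 13.8]
gripper_width: 0.003
grasp_force: 6.7
```

Request:
carry_out(
  targets=[255,0,0,-1,0,255,0,0,0,0,255,0,0,0,0],
)

```text
t: 5.9
eef_pos: [0.6335, -0.0463, 0.0949]
tool_rot: [-0.0, 0.225, 0.974, 0.001]
contact_force: [-7.1, 1.6, 20.3]
gripper_width: -0.001
grasp_force: 10.3
```

Request:
carry_out(
  targets=[255,0,0,-1,0,255,0,0,0,0,255,0,0,0,0],
)

```text
t: 6.2
eef_pos: [0.6335, -0.0463, 0.0949]
tool_rot: [-0.0, 0.225, 0.974, 0.001]
contact_force: [-10.2, 1.8, 28.5]
gripper_width: 0.0
grasp_force: 13.9
```

Lid 3 is firm: contact at 95.0 mm, and force builds at about 7 N per mm. At the same fingertip contact height, lid 1's edge sank about 3.3 mm (about 0.1 rad) under less than 1 N. Lid 1 is the rocking one, so I'm moving to its middle.

Request:
carry_out(
  targets=[255,0,0,15,0,255,-36,0,0,0,255,-36,0,0,0,255,-35,0,0,0,255,0,0,0,0,255,0,0,0,0,255,0,0,-6,0,255,0,0,-4,0,255,0,0,0,0,255,0,0,-1,0,255,0,0,0,0,255,0,0,0,0],
)

```text
t: 7.4
eef_pos: [0.5275, -0.046, 0.0952]
tool_rot: [0.0, 0.224, 0.974, -0.0]
contact_force: [-0.1, 0.0, 0.7]
gripper_width: 0.001
grasp_force: 0.0
```

Request:
carry_out(
  targets=[255,0,0,-1,0,255,0,0,0,0,255,0,0,0,0],
)

```text
t: 7.7
eef_pos: [0.5276, -0.046, 0.0949]
tool_rot: [0.0, 0.225, 0.974, 0.0]
contact_force: [-1.9, -0.8, 6.6]
gripper_width: -0.001
grasp_force: 2.8
```

The middle is held at 94.9 mm, so the stem is still up. Now I press firmly.

Request:
carry_out(
  targets=[255,0,0,-1,0,255,0,0,0,0,255,0,0,-1,0,255,0,0,0,0,255,0,0,0,0],
)

```text
t: 8.2
eef_pos: [0.5276, -0.0461, 0.0932]
tool_rot: [0.0, 0.225, 0.974, 0.0]
contact_force: [-3.2, 0.1, 9.8]
gripper_width: -0.005
grasp_force: 4.5
```

Request:
carry_out(
  targets=[255,0,0,-1,0,255,0,0,0,0,255,0,0,0,0],
)

```text
t: 8.5
eef_pos: [0.5276, -0.046, 0.0922]
tool_rot: [0.0, 0.225, 0.974, 0.0]
contact_force: [-2.1, -0.2, 8.3]
gripper_width: 0.003
grasp_force: 4.6
```

Request:
carry_out(
  targets=[255,0,0,-1,0,255,0,0,0,0,255,0,0,0,0],
)

```text
t: 8.8
eef_pos: [0.5276, -0.046, 0.0912]
tool_rot: [0.0, 0.225, 0.974, 0.0]
contact_force: [-2.7, 0.5, 10.3]
gripper_width: -0.005
grasp_force: 4.7
```

The stem is sliding down at about 10 N. I continue to the rim.

Request:
carry_out(
  targets=[255,0,0,-1,0,255,0,0,0,0,255,0,0,0,0],
)

```text
t: 9.1
eef_pos: [0.5276, -0.046, 0.0902]
tool_rot: [0.0, 0.225, 0.974, 0.0]
contact_force: [-2.0, 0.2, 9.5]
gripper_width: -0.002
grasp_force: 4.8
```

Request:
carry_out(
  targets=[255,0,0,-1,0,255,0,0,0,0,255,0,0,0,0],
)

```text
t: 9.4
eef_pos: [0.5276, -0.046, 0.09]
tool_rot: [0.0, 0.225, 0.974, 0.001]
contact_force: [-5.7, 1.0, 19.1]
gripper_width: 0.003
grasp_force: 9.3
```

Request:
carry_out(
  targets=[255,0,0,-1,0,255,0,0,0,0,255,0,0,0,0,255,0,0,0,0],
)

```text
t: 9.8
eef_pos: [0.5277, -0.046, 0.0899]
tool_rot: [0.0, 0.225, 0.974, 0.001]
contact_force: [-8.8, 0.8, 30.0]
gripper_width: 0.003
grasp_force: 14.6
```

The lid is seated at 90.0 mm, 5 mm down. I ease off to a moderate push and check.

Request:
carry_out(
  targets=[255,0,0,1,0,255,0,0,1,0,255,0,0,0,0,255,0,0,0,0,255,0,0,0,0,255,0,0,0,0],
)

```text
t: 10.4
eef_pos: [0.5277, -0.046, 0.0901]
tool_rot: [0.0, 0.225, 0.974, 0.0]
contact_force: [-1.1, 0.1, 10.7]
gripper_width: -0.001
grasp_force: 5.1
```

```bash
python3 - <<'E'
from h import *
import cv2
a=imaging.read_camera("top")["frame"][120:310,190:540];b=imaging.read_camera("scene")["frame"][200:480,110:440]
cv2.imwrite("pics/f.png",np.hstack([cv2.resize(a,(400,300)),cv2.resize(b,(400,300))])[:,:,::-1])
E
```

```text
(no output)
```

View pics/f.png

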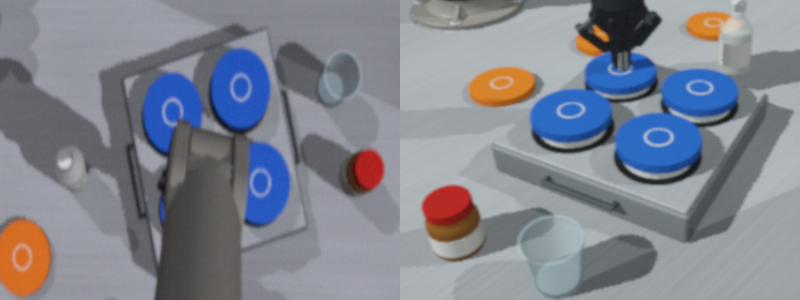

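The right half shows the fingers on lid 1's ring at about (622,68), with that lid lower and level. The other lids, the bottle, the jar and the cup are where they were.

```bash
python3 -c "
from station import bot
print(bot.hand_in())"
```

```text
the job is handed in; nothing more can be done
None
```

I found that lid 1 (near left) was the one rocking, pressed it down 5 mm onto its rim until it looked level, and handed in with the fingers still pressing on it at about 10 N; the hand-in gave no verdict, and I edge-tested only lids 1 and 3.

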